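# Fit the drive cog of a pottery decorating wheel

## Task

Fit the blue cog onto the keyed hub of the green wheel drive: turn it so that its keyway finds the brass key, and lower it fully home and flat on the hub's flange before letting go. Leave the orange cog and the white vase where they are.

Things in the scene. Friction and masses are not known exactly. Their poses are not given: they have to be found in the camera images.
- cog: Blue cog, 0.13-0.23 kg, flat on the bench: toothed disc 101 wide, 12 thick (mm); on it a collar, top at z 44, with grip flats facing +y and -y, 48 apart, spanning x -24 to 37: grip across them from above, fingertips just clear of the disc. Through bore 36 wide with keyway 20 wide out to x = +32. White mark on the rim at +x, the keyway side. Origin: bore centre at the underside; z up.
- hub: Steel hub on the fixed green drive (170 mm box). Flange 120 across; spindle 28 across, tapering from z 30 to 8 across at its tip, z 50; brass key 12 wide, ridged top at z 35, out to x = +26; white mark on the flange at +x, the key side. Origin: on the axis at the flange's upper face, where the cog seats, 58 above the bench; z up. It cannot turn. Cog home: origins and axes coincide, 4 mm play.
- spare_cog: An orange cog of the same outer shape and size as the blue one, lying flat on the bench; its keyway is only 6 mm wide and does not fit. Leave it. Origin: centre of its bore at the underside; z up.
- vase: A small unfired white vase, 104 mm high and 92 mm across at the belly, standing upright on the bench. Leave it. Origin: centre of its underside; z up.
There are look-alikes about, which are no part of the job. Of the things shaped like the cog, the blue one is meant.

How it is judged:
On the way:
1. the blue cog is lowered onto the hub, over the key, to within 15 mm of the flange while the gripper still holds it (z of cog in the frame of hub below 0.015 m and horizontal distance between cog and hub below 0.014 m and contact force between cog and the fingers above 0.5 N), for 0.1 s.
At the end, for the whole second after the job is handed in: The blue cog rests on the hub's flange (underside within 6 mm of it, within 12 mm of the axis, level within 0.1 rad), its keyway over the brass key (within 0.44 rad), released and at rest; the orange cog and the vase are within 30 mm of where they started (z of cog in the frame of hub between -0.006 and 0.006 m and horizontal distance between cog and hub below 0.012 m and angle between the x axis of cog and the x axis of hub, either way round below 0.44 rad and angle between cog's own z axis and vertical below 0.1 rad and linear speed of cog below 0.02 m/s and distance of each of spare_cog, vase from where it was at the start of the episode below 0.03 m); the robot touches nothing.
It fails at once if the orange cog is moved more than 30 mm (distance of spare_cog from where it was at the start of the episode above 0.03 m).
It fails at once if the vase is moved more than 30 mm or tipped more than 0.4 rad (distance of vase from where it was at the start of the episode above 0.03 m or angle between vase's own z axis and vertical above 0.4 rad).
It also fails if it takes over 42 s, if anything falls off the work surface, if the arm or the gripper's body presses on something with over 40 N, if the wrist force passes 120 N, or if a joint passes its speed limit or range.

## Robot

A 6-joint arm with a two-finger parallel gripper is mounted at the origin on the work surface. World frame = base frame: x ahead of the robot, y to its left, z up, the work surface at z = 0. Lengths are in m, angles in rad, forces in N, time in s.
With the tool pointing down it reaches from about 0.3 to 0.875 m from the base axis. Payload 6.4 kg.
Tool frame: the origin (TCP) lies on the centre line of the jaws, within the pads' length; the fingertips stand 22 mm ahead of it and the grasp point (between the pads) lies 3 mm ahead of it; z points along the fingers, y is the line along which they close (so a half turn about z gives the same grasp; the last joint's range is limited). The gripper opens to 85 mm and grips with 20 to 120 N. Pads are 22 mm wide; open, the fingers measure 114 mm over their backs; the gripper's body (76 mm by 85 mm) begins 54 mm behind the grasp point. The pads swing forward as they close: fully open they stand 13 mm farther back than shut.
Start: joints at [-1.541, 0.181, 1.607, -0, 1.354, -0.206], TCP at [0.134, -0.559, 0.253] pointing down, gripper open.
Joint ranges: [-2.99, 2.99], [-0.89, 2.07], [0.3, 2.58], [-1.14, 4.28], [0, 2.63], [-3.12, 3.12]. Speed limits (rad/s): [2.57, 2.57, 3.01, 3.14, 3.14, 3.14].

## Interface

Orientations are given as [roll, pitch, yaw] about the fixed x, y, z axes, in that order (R = Rz(yaw) Ry(pitch) Rx(roll)).
In Python, from workcell import get_obs, get_image, sign_off gives the robot as it stands.
- The arm moves only by the tool step_arm, never from a script. Its argument "moves" is a list of rows, each a list of 2 entries, a list of its own where there are three numbers: the shift along the tool's x, y, z in m, then the turn, a rotation vector about the tool's x, y, z in rad. In form: [[[x, y, z], [ax, ay, az]], ...]. A call has 1 to 10 rows; each row is the pose to reach, as a shift and turn from the pose commanded when the call began, along the tool's axes at that moment; what a row does not reach only later rows make up. A row lasts 1/10 s, in which the tool goes at most 50 mm and 8.59 degrees, less where a joint would pass 70% of its speed; a pose out of reach is approached as far as the arm can. A call with a gripper value outside its range is refused whole. "jaw" is the opening, from 0 (shut) to 1 (fully open), set as the call begins (left out, the last holds). The fingers move at their own pace and stop on an object; "newtons" is the grip in N (left out, the last holds). Time passes only in rows, so rows that repeat a pose let the fingers close. It gives the time, the measured TCP pose, the force, the opening and the grip force at its end, in the units of the state.
- get_obs(): the state, without advancing time (a new reading comes with each control period).
- get_image(name): name is "scene" or "top" or "wrist"; returns a dict with "pixels" (420x560x3 uint8, red, green, blue), "depth" (420x560 float32, m along the optical axis (not along the pixel's ray), 0 where there is no reading), "intrinsics" (3x3 intrinsics, pixels), "R" (3x3) and "t" (3): a world point X has camera coordinates R X + t. Camera axes: x right, y down, z forward; pixel columns grow to the right and rows downward; lengths in m; the calibration is good to about 2 mm. A picture is of the moment at which its call begins.
- sign_off(): hands the job in; it is judged then, once.
The state is a dict: "time": time; "joints": joint angles; "dq": joint speeds; "joint_torque": joint torques, N m; "tcp_pos": TCP position; "tcp_rot": TCP orientation; "ft_force": force on the tool from outside, world axes, zero at the start; "ft_torque": the same for the moment, N m; "gripper_width": opening from 0.0 (shut) to 1.0 (fully open); "finger_force": force on a finger pad.
Only numpy, scipy, OpenCV 4.12 (cv2) and the standard library are available. Lean on these libraries where they do the work, as an engineer would, in place of code of your own. Each camera call takes 0.05 s, during which the arm holds its last target. There are 200 camera calls.

## Working session

There is one attempt and no reset: what is moved stays moved. The work goes in short steps, Python scripts to look and compute and a tool call to move; the robot and the scene stay as the last step left them, time stands still between calls to the robot, and variables do not carry over. Pictures are saved under pics/ and viewed, at most 10 in all, crops included, and the job is handed in when it is done.

Besides the shell and the picture viewer there is one more tool, called after "Request:" as name(argument=value, ...), one argument or row to a line, values as JSON. step_arm: Moves the arm, as the interface text tells. Its arguments: {"type":"object","properties":{"moves":{"type":"array","items":{"type":"array"}},"jaw":{"type":"number"},"newtons":{"type":"number"}},"required":["moves"]}

```bash
mkdir -p pics; cat > h.py <<'E'
import numpy as np, cv2, pickle
from workcell import get_obs, get_image
def grab(n,tag):
    d=get_image(n); pickle.dump(d,open(f'pics/{tag}.pkl','wb')); cv2.imwrite(f'pics/{tag}.png',d['pixels'][:,:,::-1]); return d
def load(tag): return pickle.load(open(f'pics/{tag}.pkl','rb'))
def cloud(d):
    K,R,t=map(np.array,(d['intrinsics'],d['R'],d['t'])); z=d['depth']; v,u=np.indices(z.shape)
    c=np.stack([(u-K[0,2])/K[0,0]*z,(v-K[1,2])/K[1,1]*z,z],-1); return (c-t)@R   # world xyz per pixel
E
python3 - <<'E'
from h import *
a=grab('top','top0'); b=grab('scene','scene0')
cv2.imwrite('pics/both0.png',cv2.resize(np.hstack([a['pixels'],b['pixels']])[:,:,::-1],(800,300)))
o=get_obs(); print(o['tcp_pos'],o['tcp_rot'],o['time'])
E
```

```text
[ 0.13433149 -0.55860466  0.25247779] [-3.14004488e+00 -3.23396487e-04  2.35780413e-01] 0.1
```

View pics/top0.png

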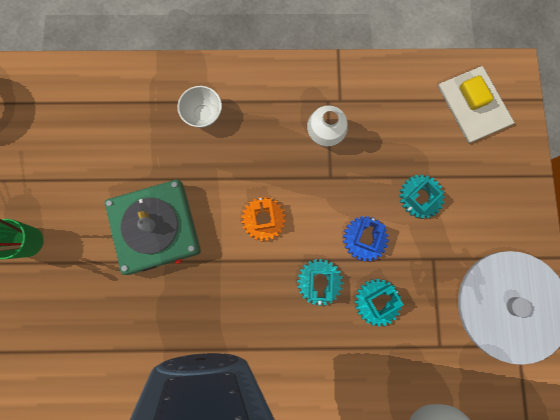

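View pics/scene0.png

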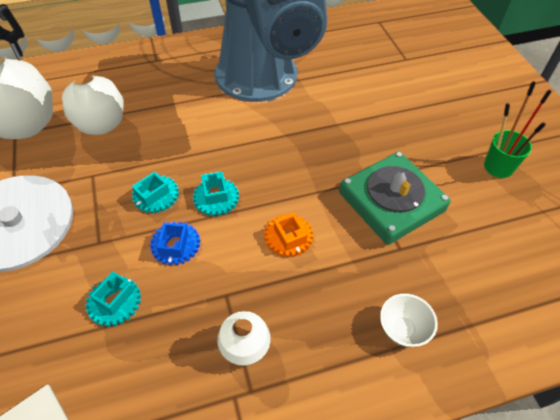

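Top view: the blue cog is at (366,239). The teal look-alikes are at (320,283), (379,302) and (422,196), the orange spare at (263,218), the vase at (328,125) and the hub at (149,222). The one at (366,239) is the only blue one. I'll confirm it in a crop and measure.

```bash
python3 - <<'E'
from h import *
d=load('top0'); P=cloud(d); im=d['pixels']; 
def crop(u,v,r=35): return cv2.resize(im[v-r:v+r,u-r:u+r],(400,400),interpolation=cv2.INTER_CUBIC)
cv2.imwrite('pics/crop0.png',np.hstack([crop(366,239),crop(149,222)])[:,:,::-1])
hsv=cv2.cvtColor(im,cv2.COLOR_RGB2HSV)
def info(n,m):
    p=P[m]; c,r=cv2.minEnclosingCircle(p[:,:2].astype(np.float32)); print(n,m.sum(),'circ',np.round(c,4),round(r,4),'z',np.round(np.percentile(p[:,2],[2,50,98]),3))
win=lambda u,v,r:(np.hypot(*(np.indices(im.shape[:2])-np.array([v,u])[:,None,None]))<r)
H,S,V=[hsv[...,i].astype(int) for i in range(3)]
w=win(366,239,32)&(P[...,2]>0.005); info('blue all',w&(H>105)&(H<130)&(S>120))
m=w&(P[...,2]>.035)&(P[...,2]<.055); info('collar',m); print(cv2.minAreaRect((P[m][:,:2]*1000).astype(np.float32)))
wm=win(366,239,32)&(S<60)&(V>150); print('mark',np.argwhere(wm)[:, ::-1].tolist(),np.round(np.median(P[wm],0),4))
w=win(149,222,34); fl=w&(abs(P[...,2]-.058)<.006)&(H<180)&(S<70)&(V<130); info('flange',fl)
k=w&(H>10)&(H<30)&(S>90)&(P[...,2]>.07); info('key',k); print(np.round(P[k].mean(0),4), np.argwhere(k)[:,::-1].mean(0))
t=w&(P[...,2]>.1); info('spindle tip',t); 
wm=w&(S<60)&(V>170); print('hub marks',[(q[1],q[0],np.round(P[q[0],q[1]],3).tolist()) for q in np.argwhere(wm)])
for n,(u,v) in dict(orange=(263,218),vase=(328,125)).items(): info(n,win(u,v,26)&(P[...,2]>.008))
E
```

```text
blue all 1224 circ [ 0.4495 -0.2194] 0.1354 z [0.009 0.013 0.046]
collar 343 circ [ 0.4874 -0.3017] 0.0368 z [0.036 0.043 0.046]
((487.5979309082031, -302.2606201171875), (48.632049560546875, 61.17821502685547), 68.32366180419922)
mark [[372, 219], [373, 219], [374, 219]] [ 0.5239 -0.3186  0.0109]
flange 2233 circ [0.509  0.1698] 0.0602 z [0.055 0.058 0.061]
key 50 circ [0.5268 0.1755] 0.0081 z [0.071 0.09  0.095]
[0.5276 0.175  0.0881] [141.64 214.08]
spindle tip 50 circ [0.4603 0.0428] 0.1425 z [0.101 0.105 0.869]
hub marks [(np.int64(140), np.int64(199), [0.564, 0.19, 0.06]), (np.int64(141), np.int64(199), [0.565, 0.188, 0.059]), (np.int64(139), np.int64(200), [0.563, 0.192, 0.058]), (np.int64(140), np.int64(200), [0.562, 0.19, 0.06]), (np.int64(141), np.int64(200), [0.562, 0.187, 0.062]), (np.int64(139), np.int64(201), [0.56, 0.191, 0.06]), (np.int64(140), np.int64(201), [0.56, 0.189, 0.06]), (np.int64(141), np.int64(201), [0.56, 0.188, 0.059]), (np.int64(140), np.int64(202), [0.558, 0.19, 0.058]), (np.int64(141), np.int64(202), [0.558, 0.188, 0.057])]
orange 1249 circ [ 0.493  -0.0753] 0.0851 z [0.009 0.013 0.047]
vase 1136 circ [ 0.588  -0.1626] 0.1928 z [0.041 0.071 0.089]
```

View pics/crop0.png

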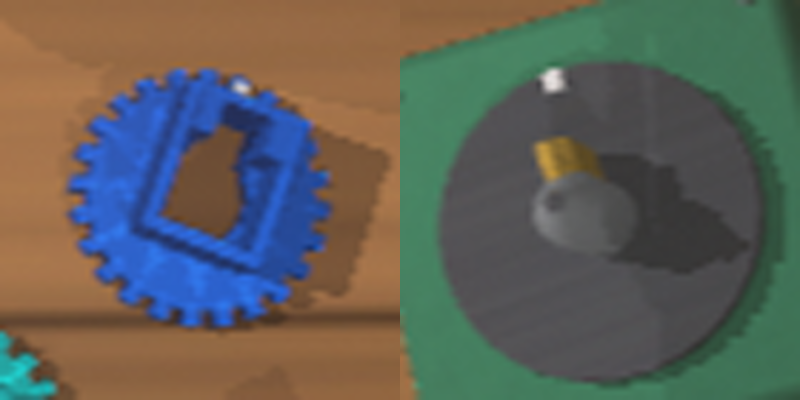

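The crop confirms the blue cog: yaw about -0.38, centre about (0.482,-0.300), white mark on the keyway side. The hub is at about (0.509,0.170), and its key and mark point at about +0.35 rad. Next I move above the cog.

Request:
step_arm(
  moves=[
    [[0.398, -0.17, 0.04], [0, 0, 0.62]],
    [[0.398, -0.17, 0.04], [0, 0, 0.62]],
    [[0.398, -0.17, 0.04], [0, 0, 0.62]],
    [[0.398, -0.17, 0.04], [0, 0, 0.62]],
    [[0.398, -0.17, 0.04], [0, 0, 0.62]],
    [[0.398, -0.17, 0.04], [0, 0, 0.62]],
    [[0.398, -0.17, 0.04], [0, 0, 0.62]],
    [[0.398, -0.17, 0.04], [0, 0, 0.62]],
    [[0.398, -0.17, 0.04], [0, 0, 0.62]],
    [[0.398, -0.17, 0.04], [0, 0, 0.62]],
  ],
  jaw=1,
  newtons=50,
)

```text
time: 1.1
tcp_pos: [0.4847, -0.2965, 0.2122]
tcp_rot: [-3.139, 0.001, -0.378]
ft_force: [-1.1, 0.4, -0.4]
gripper_width: 1.0
finger_force: 0.0
```

```bash
python3 - <<'E'
from h import *
d=grab('wrist','w1'); o=get_obs(); print(o['tcp_pos'],o['tcp_rot'],o['dq'].round(3) if hasattr(o['dq'],'round') else o['dq'],o['time'])
P=cloud(d); im=d['pixels']; hsv=cv2.cvtColor(im,cv2.COLOR_RGB2HSV); H,S,V=[hsv[...,i].astype(int) for i in range(3)]
b=(H>108)&(H<130)&(S>120)
m=b&(P[...,2]>.038)&(P[...,2]<.05); n,l,s,c=cv2.connectedComponentsWithStats(m.astype(np.uint8)); m=l==1+s[1:,4].argmax()
print(m.sum(),cv2.minAreaRect((P[m][:,:2]*1000).astype(np.float32)))
q=P[b&(P[...,2]>.008)&(P[...,2]<.016)&(np.hypot(P[...,0]-.482,P[...,1]+.3)<.06)]; print(len(q),cv2.minEnclosingCircle(q[:,:2].astype(np.float32)))
k=(S<60)&(V>150)&(np.hypot(P[...,0]-.482,P[...,1]+.3)<.055); print('mark',k.sum(),np.median(P[k],0))
E
```

```text
[ 0.48304902 -0.29830257  0.21236057] [-3.14077773e+00  1.47820928e-03 -3.79381321e-01] [-0.063 -0.017  0.011 -0.02   0.002 -0.023] 1.15
1783 ((487.98638916015625, -304.4886474609375), (48.10210418701172, 61.16022491455078), 67.80687713623047)
3411 ((0.4819350838661194, -0.30207350850105286), 0.05055702105164528)
mark 62 [ 0.5220627  -0.31820953  0.01203712]
```

View pics/w1.png

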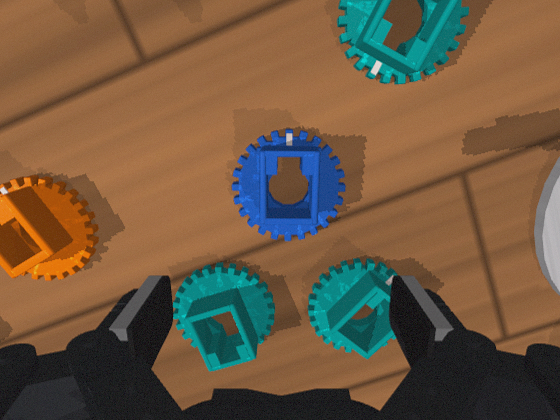

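The blue cog is at (289,185) in the wrist view, aligned with the jaws and with its mark ahead at (289,138). The measured centre is (0.482,-0.302), yaw -0.387. I'll descend and grip.

Request:
step_arm(
  moves=[
    [[0.001, 0.0015, 0.05], [0, 0, 0.003]],
    [[0.001, 0.0015, 0.1], [0, 0, 0.003]],
    [[0.001, 0.0015, 0.14], [0, 0, 0.003]],
    [[0.001, 0.0015, 0.16], [0, 0, 0.003]],
    [[0.001, 0.0015, 0.17], [0, 0, 0.003]],
    [[0.001, 0.0015, 0.175], [0, 0, 0.003]],
    [[0.001, 0.0015, 0.175], [0, 0, 0.003]],
    [[0.001, 0.0015, 0.175], [0, 0, 0.003]],
  ],
)

```text
time: 1.95
tcp_pos: [0.4827, -0.3036, 0.0398]
tcp_rot: [3.141, -0.002, -0.387]
ft_force: [-0.2, -0.9, 0.5]
gripper_width: 0.998
finger_force: 0.0
```

Request:
step_arm(
  moves=[
    [[0, 0, 0], [0, 0, 0]],
    [[0, 0, 0], [0, 0, 0]],
    [[0, 0, 0], [0, 0, 0]],
    [[0, 0, 0], [0, 0, 0]],
    [[0, 0, 0], [0, 0, 0]],
    [[0, 0, 0], [0, 0, 0]],
    [[0, 0, 0], [0, 0, 0]],
    [[0, 0, 0], [0, 0, 0]],
  ],
  jaw=0,
  newtons=50,
)

```text
time: 2.75
tcp_pos: [0.4826, -0.3031, 0.0393]
tcp_rot: [3.141, -0.001, -0.387]
ft_force: [-1.1, 0.5, 6.8]
gripper_width: 0.555
finger_force: 53.2
```

Request:
step_arm(
  moves=[
    [[0, 0, -0.01], [0, 0, 0]],
    [[0, 0, -0.03], [0, 0, 0]],
    [[0, 0, -0.07], [0, 0, 0]],
    [[0, 0, -0.11], [0, 0, 0]],
    [[0, 0, -0.15], [0, 0, 0]],
    [[0, 0, -0.19], [0, 0, 0]],
    [[0, 0, -0.21], [0, 0, 0]],
    [[0, 0, -0.21], [0, 0, 0]],
  ],
)

```text
time: 3.55
tcp_pos: [0.4833, -0.3037, 0.2525]
tcp_rot: [3.139, -0.007, -0.387]
ft_force: [-0.4, 0.4, -0.7]
gripper_width: 0.553
finger_force: 52.2
```

Request:
step_arm(
  moves=[
    [[-0.02, -0.03, 0], [0, 0, -0.06]],
    [[-0.239, -0.369, 0], [0, 0, -0.735]],
    [[-0.239, -0.369, 0], [0, 0, -0.735]],
    [[-0.239, -0.369, 0], [0, 0, -0.735]],
    [[-0.239, -0.369, 0], [0, 0, -0.735]],
    [[-0.239, -0.369, 0], [0, 0, -0.735]],
    [[-0.239, -0.369, 0], [0, 0, -0.735]],
    [[-0.239, -0.369, 0], [0, 0, -0.735]],
    [[-0.239, -0.369, 0], [0, 0, -0.735]],
    [[-0.239, -0.369, 0], [0, 0, -0.735]],
  ],
)

```text
time: 4.55
tcp_pos: [0.3969, 0.1342, 0.2464]
tcp_rot: [-3.138, 0.003, 0.355]
ft_force: [0.1, -0.7, -1.1]
gripper_width: 0.552
finger_force: 52.5
```

Request:
step_arm(
  moves=[
    [[0, 0, 0], [0, 0, 0]],
    [[0, 0, 0], [0, 0, 0]],
    [[0, 0, 0], [0, 0, 0]],
  ],
)

```text
time: 4.85
tcp_pos: [0.4001, 0.128, 0.2477]
tcp_rot: [-3.142, 0.001, 0.345]
ft_force: [-0.2, 0.3, -1.1]
gripper_width: 0.558
finger_force: 52.5
```

```bash
python3 - <<'E'
from h import *
d=grab('wrist','w2'); o=get_obs(); print(o['tcp_pos'],o['tcp_rot'],o['ft_force'],o['gripper_width'],o['time'])
P=cloud(d); im=d['pixels']; hsv=cv2.cvtColor(im,cv2.COLOR_RGB2HSV); H,S,V=[hsv[...,i].astype(int) for i in range(3)]
c=np.array([.509,.170]); r=np.hypot(P[...,0]-c[0],P[...,1]-c[1])
fl=(r<.075)&(abs(P[...,2]-.058)<.004)&(S<70)&(V<130); print('flange',fl.sum(),cv2.minEnclosingCircle(P[fl][:,:2].astype(np.float32)))
k=(r<.04)&(H>10)&(H<30)&(S>90)&(P[...,2]>.075)&(P[...,2]<.1); print('key',k.sum(),cv2.minAreaRect((P[k][:,:2]*1000).astype(np.float32)),P[k].mean(0))
t=(r<.03)&(P[...,2]>.1)&(P[...,2]<.115); print('tip',t.sum(),P[t].mean(0) if t.any() else 0, P[t][:,2].max() if t.any() else 0)
w=(r>.035)&(r<.065)&(S<60)&(V>170)&(abs(P[...,2]-.058)<.006); print('mark',w.sum(),np.median(P[w],0))
b=(H>108)&(H<130)&(S>120)&(P[...,2]>.12); q=P[b]; print('cog',b.sum(),np.percentile(q,[1,99],axis=0))
hd=b&(P[...,2]>.215)&(P[...,2]<.232); print('disc',hd.sum(),cv2.minEnclosingCircle(P[hd][:,:2].astype(np.float32)))
co=b&(P[...,2]>.245); print('coll',co.sum(),cv2.minAreaRect((P[co][:,:2]*1000).astype(np.float32)))
w=(S<60)&(V>150)&(P[...,2]>.18)&(np.hypot(P[...,0]-.40,P[...,1]-.13)<.06); print('cog mark',w.sum(),np.median(P[w],0))
E
```

```text
[0.40027856 0.12798514 0.24787136] [-3.14157032e+00  7.83442556e-04  3.45130600e-01] [ 0.12754543  0.08073419 -1.89627182] 0.5515632817095175 4.9
flange 14136 ((0.5095577836036682, 0.1689377725124359), 0.060149986296892166)
key 251 ((525.2024536132812, 174.59242248535156), (9.220046997070312, 11.697668075561523), 20.729290008544922) [0.52526337 0.17457035 0.08894247]
tip 297 [0.50891402 0.16853626 0.10327991] 0.10800415992215132
mark 0 [nan nan nan]
cog 21618 [[0.37448264 0.08581196 0.21043318]
 [0.44810747 0.17489735 0.25267656]]
disc 8789 ((0.39942821860313416, 0.1277562528848648), 0.05072203651070595)
coll 8938 ((412.37310791015625, 137.43707275390625), (95.978515625, 69.87010192871094), 51.2486457824707)
cog mark 388 [0.43773889 0.1416357  0.22064901]
  return _methods._mean(a, axis=axis, dtype=dtype,
  ret = um.true_divide(
```

View pics/w2.png

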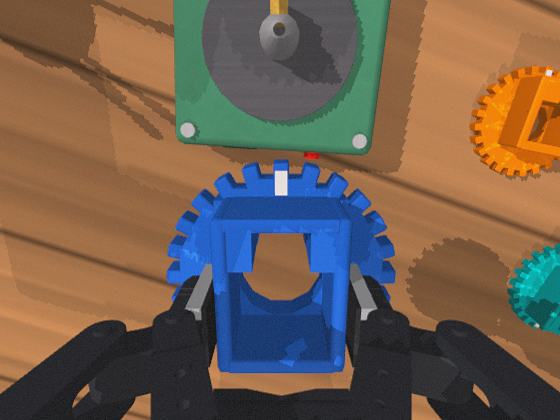

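The hub spindle is at (279,35) with the key pointing straight up the image. The cog is held level and its mark at (281,183) is in line with the key. I'll move over the hub and check through the bore.

Request:
step_arm(
  moves=[
    [[0.03, 0, 0], [0, 0, 0]],
    [[0.07, -0.001, 0], [0, 0, 0]],
    [[0.1, -0.0015, 0], [0, 0, 0]],
    [[0.117, -0.0015, 0.02], [0, 0, 0]],
    [[0.117, -0.0015, 0.05], [0, 0, 0]],
    [[0.117, -0.0015, 0.075], [0, 0, 0]],
    [[0.117, -0.0015, 0.085], [0, 0, 0]],
    [[0.117, -0.0015, 0.085], [0, 0, 0]],
    [[0.117, -0.0015, 0.085], [0, 0, 0]],
    [[0.117, -0.0015, 0.085], [0, 0, 0]],
  ],
)

```text
time: 5.9
tcp_pos: [0.5107, 0.1704, 0.165]
tcp_rot: [3.141, -0.003, 0.347]
ft_force: [-0.7, 0.4, -1.3]
gripper_width: 0.55
finger_force: 52.5
```

```bash
python3 - <<'E'
from h import *
d=grab('wrist','w3'); o=get_obs(); print(o['tcp_pos'],o['tcp_rot'],o['ft_force'],o['time'])
P=cloud(d); im=d['pixels']; hsv=cv2.cvtColor(im,cv2.COLOR_RGB2HSV); H,S,V=[hsv[...,i].astype(int) for i in range(3)]
r=np.hypot(P[...,0]-.509,P[...,1]-.169)
t=(r<.03)&(S<80)&(P[...,2]>.098)&(P[...,2]<.112); print('tip',t.sum(),P[t].mean(0) if t.any() else 0)
k=(r<.04)&(H>10)&(H<30)&(S>90)&(P[...,2]>.085)&(P[...,2]<.1); print('key',k.sum(),P[k].mean(0) if k.any() else 0)
b=(H>108)&(H<130)&(S>120); z=P[...,2]; hd=b&(z>.118)&(z<.145)&(r<.07); print('disc',np.median(z[hd]),cv2.minEnclosingCircle(P[hd][:,:2].astype(np.float32)))
w=(S<60)&(V>150)&(z>.11)&(z<.15)&(r<.06)&(r>.035); print('cog mark',w.sum(),np.median(P[w],0))
E
```

```text
[0.510619   0.17056536 0.16500347] [ 3.14087085e+00 -2.96575380e-03  3.47493544e-01] [ 0.45464684 -0.2768842  -1.71196456] 5.95
tip 514 [0.51240552 0.16975824 0.10229849]
key 0 0
disc 0.13681314319049362 ((0.5105684995651245, 0.17013335227966309), 0.050359852612018585)
cog mark 288 [0.55001715 0.18463541 0.13791807]
```

View pics/w3.png

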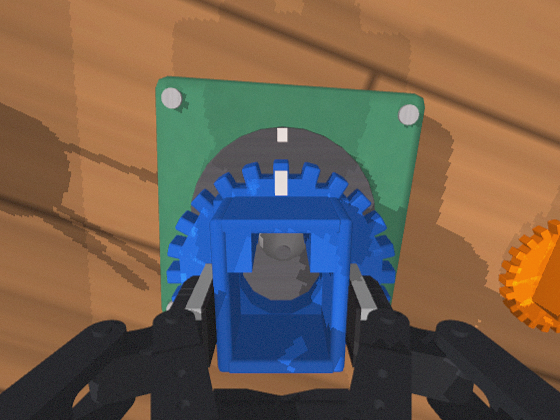

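Both marks line up, at (282,135) and (281,183), and the spindle tip shows in the bore at (284,248). I'll lower in stages and watch the force.

Request:
step_arm(
  moves=[
    [[-0.001, 0, 0.01], [0, 0, 0]],
    [[-0.001, 0, 0.02], [0, 0, 0]],
    [[-0.001, 0, 0.028], [0, 0, 0]],
    [[-0.001, 0, 0.036], [0, 0, 0]],
    [[-0.001, 0, 0.042], [0, 0, 0]],
    [[-0.001, 0, 0.048], [0, 0, 0]],
    [[-0.001, 0, 0.052], [0, 0, 0]],
    [[-0.001, 0, 0.055], [0, 0, 0]],
    [[-0.001, 0, 0.055], [0, 0, 0]],
  ],
)

```text
time: 6.85
tcp_pos: [0.5084, 0.1703, 0.1079]
tcp_rot: [-3.141, 0.001, 0.348]
ft_force: [-0.0, 0.2, -1.3]
gripper_width: 0.551
finger_force: 52.5
```

Request:
step_arm(
  moves=[
    [[0, 0, 0.003], [0, 0, 0]],
    [[0, 0, 0.005], [0, 0, 0]],
    [[0, 0, 0.007], [0, 0, 0]],
    [[0, 0, 0.009], [0, 0, 0]],
    [[0, 0, 0.01], [0, 0, 0]],
    [[0, 0, 0.01], [0, 0, 0]],
  ],
)

```text
time: 7.45
tcp_pos: [0.5085, 0.1703, 0.0981]
tcp_rot: [-3.142, 0.0, 0.348]
ft_force: [1.4, -0.3, -1.2]
gripper_width: 0.554
finger_force: 52.5
```

Request:
step_arm(
  moves=[
    [[0, 0, 0.001], [0, 0, 0]],
    [[0, 0, 0.002], [0, 0, 0]],
    [[0, 0, 0.002], [0, 0, 0]],
  ],
)

```text
time: 7.75
tcp_pos: [0.5087, 0.1703, 0.0972]
tcp_rot: [3.141, -0.0, 0.348]
ft_force: [-3.7, -0.4, 5.8]
gripper_width: 0.549
finger_force: 53.4
```

The force rises at TCP z 0.097, which is the expected home height. I'll release, retreat and check.

Request:
step_arm(
  moves=[
    [[0, 0, 0], [0, 0, 0]],
    [[0, 0, 0], [0, 0, 0]],
    [[0, 0, 0], [0, 0, 0]],
    [[0, 0, 0], [0, 0, 0]],
    [[0, 0, 0], [0, 0, 0]],
    [[0, 0, 0], [0, 0, 0]],
  ],
  jaw=1,
)

```text
time: 8.35
tcp_pos: [0.5085, 0.1703, 0.0962]
tcp_rot: [-3.142, 0.0, 0.348]
ft_force: [0.5, 0.1, -0.3]
gripper_width: 1.003
finger_force: 0.0
```

Request:
step_arm(
  moves=[
    [[0, 0, -0.01], [0, 0, 0]],
    [[0, 0, -0.03], [0, 0, 0]],
    [[0, 0, -0.06], [0, 0, 0]],
    [[0, 0, -0.1], [0, 0, 0]],
    [[0, 0, -0.13], [0, 0, 0]],
    [[-0.04, 0, -0.15], [0, 0, 0]],
    [[-0.08, 0, -0.15], [0, 0, 0]],
    [[-0.08, 0, -0.15], [0, 0, 0]],
    [[-0.08, 0, -0.15], [0, 0, 0]],
  ],
)

```text
time: 9.25
tcp_pos: [0.4332, 0.143, 0.2474]
tcp_rot: [3.141, -0.002, 0.347]
ft_force: [0.2, -0.2, -0.2]
gripper_width: 1.0
finger_force: 0.0
```

```bash
python3 - <<'E'
from h import *
d=grab('wrist','w4'); o=get_obs(); print(o['tcp_pos'],o['ft_force'],o['finger_force'],o['time'])
P=cloud(d); im=d['pixels']; hsv=cv2.cvtColor(im,cv2.COLOR_RGB2HSV); H,S,V=[hsv[...,i].astype(int) for i in range(3)]
z=P[...,2]; r=np.hypot(P[...,0]-.509,P[...,1]-.169); b=(H>105)&(H<130)&(S>120)&(r<.07)
hd=b&(z>.06)&(z<.085); q=P[hd]; A=np.c_[q[:,:2]-[.509,.169],np.ones(len(q))]; print('disc top',np.percentile(z[hd],[5,50,95]),cv2.minEnclosingCircle(q[:,:2].astype(np.float32)),'plane',np.linalg.lstsq(A,q[:,2],rcond=None)[0])
w=(S<60)&(V>150)&(r<.065)&(r>.035)&(z<.09); print('mark',w.sum(),np.median(P[w],0))
E
```

```text
[0.43396643 0.14305874 0.24731255] [-0.45943688 -1.20784586  0.25393697] 0.0 9.3
disc top [0.06772726 0.06904431 0.07083379] ((0.5081630349159241, 0.16999027132987976), 0.050848595798015594) plane [0.00715536 0.00216741 0.06937709]
mark 154 [0.56005557 0.18681409 0.05824203]
```

View pics/w4.png

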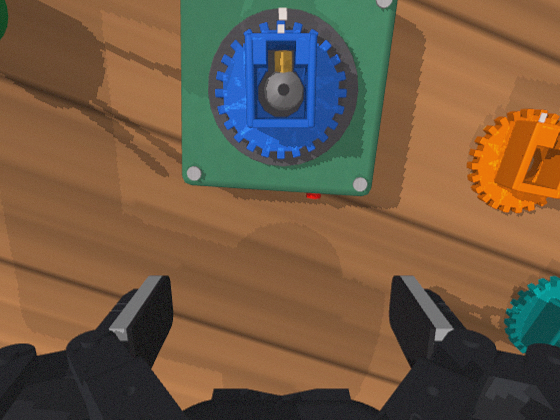

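The picture shows the cog on the hub. The spindle is centred in the bore at (284,90), the brass key sits in the keyway at (283,62), and the two marks line up. The disc top is at 0.069 (0.058 + 0.012 expected) and level, about 1–2 mm off the axis. The gripper is clear, so I'm handing in.

```bash
python3 -c "
from workcell import sign_off
print(sign_off())"
```

```text
the job is handed in; nothing more can be done
None
```

The blue cog is home and flat on the hub's flange with its keyway over the brass key, released with the arm clear; I never touched the orange cog or the vase, and the job was handed in at about 9.3 s.

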